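Load a printed gasket on the post-cure jig

TASK

Take the amber gasket plate whose two holes are spaced to match the two pins of the blue-topped curing jig, and lower it over the pins, one pin through each hole, letting go only once it is well down the pins, so that it ends lying flat on the jig. Leave the other two plates (amber with holes too close together, and black) where they lie.

Things in the scene. Friction and masses are not known exactly. Their poses are not given: they have to be found in the camera images.
- gasket_center (a point): Centre (half-way up) of the right plate: a loose, rigid amber (orange) printed plate lying flat on the bench, 150 mm long (its x axis), 50 mm wide (its y axis), 8 mm thick (z up), about 60 g. Two round through-holes of 30 mm diameter lie on its long centre line, 50 mm either side of the centre (100 mm apart). It is the same turned half round. It can be gripped across its 50 mm width at the middle with the fingertips just above the bench.
- jig_seat (a point): Centre of the flat blue top of the fixed curing jig, 30 mm above the bench. The blue block is 150 mm long (x axis) and 40 mm wide (y), 20 mm high, on an aluminium foot 190 by 64 mm and 10 mm high. Two upright steel pins of 10 mm diameter with tapered tips stand on the blue top, 50 mm either side of this point along x (100 mm apart), and rise 32 mm above it. A seated plate lies flat on the blue top, its centre 4 mm above this point.
- narrow_center (a point): Centre of a loose plate to leave alone: amber, of the same outline and thickness as the right one, but with its two 30 mm holes only 60 mm apart, so it does not fit the jig.
- black_center (a point): Centre of a loose plate to leave alone: black, 150 x 50 x 8 mm, two 30 mm holes 100 mm apart.

How it is judged:
By the outcome, as a careful person would: the job done as asked, in the order asked, and still so for the second after the job is handed in, with the robot touching nothing.
It also fails if it takes over 35 s, if anything falls off the work surface, if the arm or the gripper's body presses on something with over 40 N, if the wrist force passes 120 N, or if a joint passes its speed limit or range.

ROBOT

A 7-joint arm with a two-finger parallel gripper is mounted at the origin on the work surface. World frame = base frame: x ahead of the robot, y to its left, z up, the work surface at z = 0. Lengths are in m, angles in rad, forces in N, time in s.
With the tool pointing down it reaches from about 0.4 to 0.85 m from the base axis. Payload 4.5 kg.
Tool frame: the origin (TCP) lies at the very end of the fingers, on their centre line; the grasp point (between the pads) lies 19 mm behind it; z points along the fingers, y is the line along which they close (so a half turn about z gives the same grasp; the last joint's range is limited). The gripper opens to 88 mm and grips with 3 to 60 N. Pads are 18 mm wide; open, the fingers measure 123 mm over their backs; the gripper's body (75 mm by 187 mm) begins 45 mm behind the grasp point.
Start: joints at [1.267, 0.689, -0.195, 1.565, 0.157, 0.902, -0.215], TCP at [0.207, -0.59, 0.239] pointing down, gripper open.
Joint ranges: [-3.01, 3.01], [-0.46, 2.08], [-1.47, 1.51], [0.13, 2.56], [-1, 4.14], [0.04, 2.09], [-2.66, 2.66]. Speed limits (rad/s): [2.57, 2.57, 3.14, 3.14, 3.14, 3.14, 3.14].

INTERFACE

Orientations are given as a unit quaternion [x, y, z, w].
In Python, from plant import r gives the robot as it stands. The module is installed in compiled form; this text tells all that it offers.
- The arm moves only by the tool step_arm, never from a script. Its argument "increments" is a list of rows, each a list of 2 entries, a list of its own where there are three numbers: the shift along the world's x, y, z in cm, then the turn, a rotation vector about the world's x, y, z in degrees. A call has exactly 10 rows; each row shifts and turns the commanded pose from where the row before left it; what a row does not reach is not made up. A row lasts 1/10 s, in which the tool goes at most 50 mm and 8.59 degrees, less where a joint would pass 70% of its speed; a pose out of reach is approached as far as the arm can. A call is refused whole if a number of a shift passes 5 or a number of a turn 8.59, either way. A call with a gripper value outside its range is refused whole. "fingers" is the opening, from 0 (shut) to 1 (fully open), set as the call begins (left out, the last holds). The fingers move at their own pace and stop on an object; "grip_force" is the grip in N (left out, the last holds). Time passes only in rows, so rows that do not move let the fingers close, or fill a call up. It gives the time, the measured TCP pose, the force, the opening and the grip force at its end, in the units of the state.
- r.get_state(): the state, without advancing time (a new reading comes with each control period).
- r.snapshot(name): name is "scene" or "top" or "wrist"; returns (picture, depth): 400x640x3 uint8, red, green, blue; 400x640 float32, m along the optical axis (not along the pixel's ray), 0 where there is no reading.
- r.calibration(name): a dict with "fov_y" (degrees; the focal length in pixels is half the picture's height over the tangent of half this angle, whatever the lens; pixels are square), "cx", "cy" (the principal point, pixels), "R" (3x3) and "t" (3): a world point X has camera coordinates R X + t. Camera axes: x right, y down, z forward; pixel columns grow to the right and rows downward; lengths in m; the calibration is good to about 2 mm. A picture is of the moment at which its call begins: read the wrist's pose just before it. calibration takes no time and is no camera call; for the wrist camera it gives the pose at the moment of the call.
- r.finish_job(): hands the job in; it is judged then, once.
The state is a dict: "clock": time; "q": joint angles; "qd": joint speeds; "joint_torque": joint torques, N m; "tool_pos": TCP position; "eef_rot": TCP orientation; "contact_force": force on the tool from outside, world axes, zero at the start; "moment": the same for the moment, N m; "opening": opening from 0.0 (shut) to 1.0 (fully open); "finger_force": force on a finger pad.
Only numpy, scipy, OpenCV 4.12 (cv2) and the standard library are available. Lean on these libraries where they do the work, as an engineer would, in place of code of your own. Each camera call takes 0.05 s, during which the arm holds its last target. There are 200 camera calls.

## Working session

There is one attempt and no reset: what is moved stays moved. The work goes in short steps, Python scripts to look and compute and a tool call to move; the robot and the scene stay as the last step left them, time stands still between calls to the robot, and variables do not carry over. Pictures are saved under pics/ and viewed, at most 10 in all, crops included, and the job is handed in when it is done.

Besides the shell and the picture viewer there is one more tool, called after "Emit:" by a JSON object that holds its "name" and its "arguments". step_arm: Moves the arm, as the interface text tells. Its arguments: {"type":"object","properties":{"increments":{"type":"array","items":{"type":"array"}},"fingers":{"type":"number"},"grip_force":{"type":"number"}},"required":["increments"]}

```bash
mkdir -p pics; cat > h.py <<'E'
import numpy as np, cv2
from plant import r
def snap(name):
    c=r.calibration(name); p,d=r.snapshot(name); return p,d,c
def f(c): return 200/np.tan(np.radians(c["fov_y"])/2)
def ray(c,uv,z):
    R=np.array(c["R"]);t=np.array(c["t"]);uv=np.atleast_2d(uv).astype(float)
    d=np.c_[(uv[:,0]-c["cx"])/f(c),(uv[:,1]-c["cy"])/f(c),np.ones(len(uv))]@R
    o=-R.T@t
    return o+d*((z-o[2])/d[:,2])[:,None]
def proj(c,X):
    Y=np.atleast_2d(X)@np.array(c["R"]).T+c["t"]
    return Y[:,:2]/Y[:,2:]*f(c)+[c["cx"],c["cy"]]
def save(n,p): cv2.imwrite("pics/"+n+".png",p[:,:,::-1])
E
python3 - <<'E'
from h import *
for n in("scene","top"):
    p,d,c=snap(n); save(n,p); print(n,c)
    np.savez(n+".npz",p=p,d=d)
s=r.get_state();print(s["tool_pos"],s["eef_rot"],s["clock"])
E
```

```text
scene {'fov_y': 43.55945040405057, 'cx': 320.3293450609262, 'cy': 208.85446871929744, 'R': array([[-0.46702242,  0.88402477,  0.01975507],
       [ 0.57690184,  0.32155135, -0.75085884],
       [-0.67013008, -0.33927118, -0.66016721]]), 't': array([ 0.22511088, -0.25929588,  1.49826742])}
top {'fov_y': 45.581596524374405, 'cx': 319.70461148948027, 'cy': 199.80233468065282, 'R': array([[-0.00548929, -0.99989196,  0.01363548],
       [-0.99401669,  0.00396848, -0.10915617],
       [ 0.10909027, -0.01415308, -0.99393109]]), 't': array([-0.00745697,  0.56577208,  0.88404096])}
[ 0.20689409 -0.58918472  0.23801923] [ 9.85763340e-01  1.68136873e-01 -1.95784013e-04 -7.68251859e-04] 0.1
```

View pics/top.png

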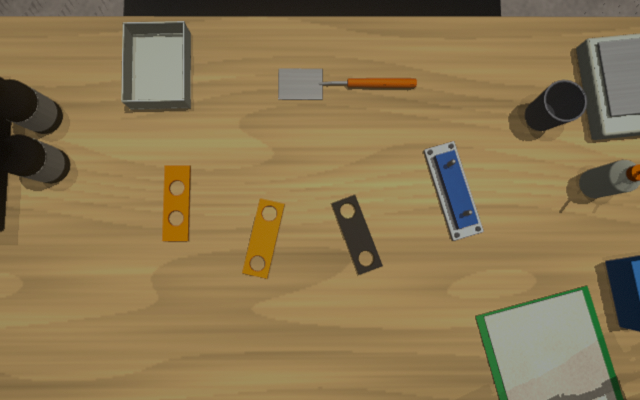

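View pics/scene.png

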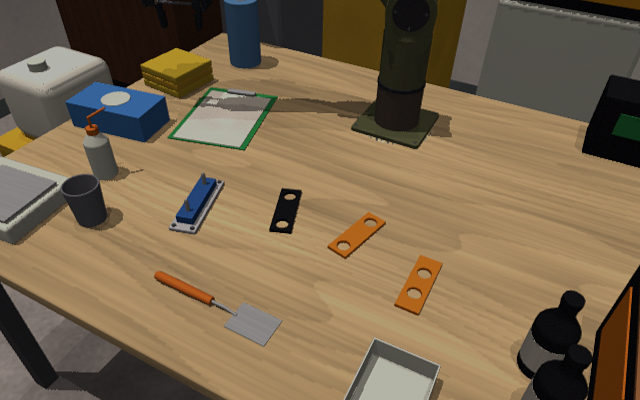

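The right plate is the amber one near (264,239) in the top view, with holes at (269,213) and (258,264). The narrow one is at (176,204), the black one at (357,235), and the jig is near (454,190) with pins near (450,163) and (466,212).

```bash
python3 - <<'E'
from h import *
for n in("top","scene"):
    p=np.load(n+".npz")["p"]; c=r.calibration(n)
    hsv=cv2.cvtColor(p,cv2.COLOR_RGB2HSV)
    for nm,lo,hi,z in(("amber",(10,150,90),(25,255,255),.008),("blue",(105,120,60),(125,255,255),.03)):
        m=cv2.inRange(hsv,lo,hi)
        cs,_=cv2.findContours(m,cv2.RETR_EXTERNAL,cv2.CHAIN_APPROX_NONE)
        for k in cs:
            if cv2.contourArea(k)<500: continue
            X=ray(c,k[:,0],z)
            (x,y),wh,a=cv2.minAreaRect((X[:,:2]*1000).astype(np.float32))
            if max(wh)>200: continue
            B=cv2.boxPoints(((x,y),wh,a)); e=[B[1]-B[0],B[2]-B[1]]; e=max(e,key=np.linalg.norm)
            print(n,nm,round(x,1),round(y,1),np.round(wh,1),"long axis deg",round(np.degrees(np.arctan2(e[1],e[0]))%180,1),cv2.boundingRect(k))
from scipy.spatial.transform import Rotation as Ro
s=r.get_state();print(Ro.from_quat(s["eef_rot"]).as_matrix().round(3))
c=r.calibration("wrist");print(c, -c["R"].T@c["t"])
E
```

```text
top amber 494.1 100.5 [ 51.4 151.2] long axis deg 167.0 (242, 198, 43, 81)
top amber 563.7 271.6 [ 52.5 149.9] long axis deg 179.8 (162, 165, 29, 77)
top amber 808.3 -137.4 [140.5  16.8] long axis deg 90.0 (347, 78, 70, 9)
top blue 586.2 -274.5 [146.9  38.7] long axis deg 16.0 (436, 151, 42, 77)
scene amber 569.0 272.7 [ 50.9 155.6] long axis deg 179.8 (394, 255, 48, 60)
scene amber 498.9 101.0 [ 53.9 155.8] long axis deg 166.4 (328, 212, 58, 47)
scene amber 23.9 -818.7 [178.2 179.1] long axis deg 173.5 (141, 48, 70, 31)
scene blue 591.4 -273.0 [148.7  38.9] long axis deg 16.0 (176, 177, 39, 42)
[[ 0.943  0.331 -0.001]
 [ 0.331 -0.943  0.001]
 [-0.    -0.002 -1.   ]]
{'fov_y': 64.67815190862328, 'cx': 319.5270721950335, 'cy': 202.24971156433696, 'R': array([[ 0.33062807, -0.94375929, -0.00186567],
       [-0.90397977, -0.31725874,  0.28664868],
       [-0.27111925, -0.09308758, -0.95803395]]), 't': array([-0.6232086 , -0.03871589,  0.39049492])} [ 0.27692257 -0.56409164  0.38404255]
```

Emit:
{"name": "step_arm", "arguments": {"increments": [[[2.4, 3.4, 0], [0, 0, -3.25]], [[2.4, 3.4, 0], [0, 0, -3.25]], [[2.4, 3.4, 0], [0, 0, -3.25]], [[2.4, 3.4, 0], [0, 0, -3.25]], [[2.4, 3.4, 0], [0, 0, -3.25]], [[2.4, 3.4, 0], [0, 0, -3.25]], [[2.4, 3.4, 0], [0, 0, -3.25]], [[2.4, 3.4, 0], [0, 0, -3.25]], [[2.4, 3.4, 0], [0, 0, -3.25]], [[2.4, 3.4, 0], [0, 0, -3.25]]], "fingers": 1}}

```text
clock: 1.1
tool_pos: [0.4478, -0.2481, 0.2385]
eef_rot: [0.993, -0.116, -0.0, -0.0]
contact_force: [0.4, -0.4, 0.3]
opening: 0.998
finger_force: 0.0
```

Emit:
{"name": "step_arm", "arguments": {"increments": [[[0.3, 3.5, 0], [0, 0, 0]], [[0.3, 3.5, 0], [0, 0, 0]], [[0.3, 3.5, 0], [0, 0, 0]], [[0.3, 3.5, 0], [0, 0, 0]], [[0.3, 3.5, 0], [0, 0, 0]], [[0.3, 3.5, 0], [0, 0, 0]], [[0.3, 3.5, 0], [0, 0, 0]], [[0.3, 3.5, 0], [0, 0, 0]], [[0.3, 3.5, 0], [0, 0, 0]], [[0, 0, 0], [0, 0, 0]]]}}

```text
clock: 2.1
tool_pos: [0.4744, 0.0713, 0.2385]
eef_rot: [0.994, -0.11, -0.0, -0.002]
contact_force: [0.2, -0.7, 0.3]
opening: 1.008
finger_force: 0.0
```

```bash
cat > plate.py <<'E'
from h import *
from scipy.spatial.transform import Rotation as Ro
import sys
p,d,c=snap("wrist"); save(sys.argv[1],p)
hsv=cv2.cvtColor(p,cv2.COLOR_RGB2HSV)
m=cv2.inRange(hsv,(10,150,60),(25,255,255))
cs,h=cv2.findContours(m,cv2.RETR_CCOMP,cv2.CHAIN_APPROX_NONE)
for k,hh in zip(cs,h[0]):
    if cv2.contourArea(k)<600: continue
    X=ray(c,k[:,0],.008)
    (x,y),wh,a=cv2.minAreaRect((X[:,:2]*1000).astype(np.float32))
    B=cv2.boxPoints(((x,y),wh,a)); e=max([B[1]-B[0],B[2]-B[1]],key=np.linalg.norm)
    print("hole" if hh[3]>=0 else "outer",round(x,1),round(y,1),np.round(wh,1),"deg",round(np.degrees(np.arctan2(e[1],e[0]))%180,1),cv2.boundingRect(k))
s=r.get_state();M=Ro.from_quat(s["eef_rot"]).as_matrix();print(s["tool_pos"],"x deg",np.degrees(np.arctan2(M[1,0],M[0,0])),M[:,2])
E
python3 plate.py w1
```

```text
outer 494.3 102.2 [ 49.9 150. ] deg 167.0 (270, 95, 44, 126)
outer 564.6 271.3 [ 54.6 150.4] deg 179.8 (90, 62, 91, 137)
[0.47403917 0.06807107 0.23845873] x deg -12.819923449931714 [-3.62967974e-04  9.01371073e-04 -9.99999528e-01]
```

View pics/w1.png

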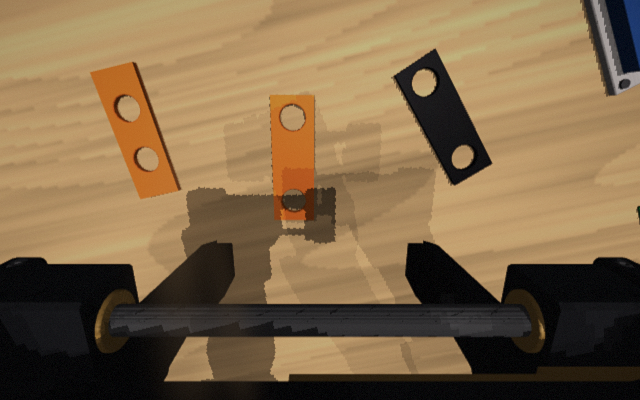

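Centre plate (270–314, 95–221 px) is the 100 mm one; measured at (494, 102) mm, long axis at -13°.

Emit:
{"name": "step_arm", "arguments": {"increments": [[[0.41, 0.7, -2], [0, 0, 0]], [[0.41, 0.7, -4], [0, 0, 0]], [[0.41, 0.7, -4], [0, 0, 0]], [[0.41, 0.7, -4], [0, 0, 0]], [[0.4, 0.7, -3], [0, 0, 0]], [[0, 0, -2], [0, 0, 0]], [[0, 0, -1], [0, 0, 0]], [[0, 0, 0], [0, 0, 0]], [[0, 0, 0], [0, 0, 0]], [[0, 0, 0], [0, 0, 0]]]}}

```text
clock: 3.15
tool_pos: [0.4953, 0.1, 0.0399]
eef_rot: [0.993, -0.115, 0.001, -0.0]
contact_force: [-0.1, -0.8, -0.5]
opening: 1.002
finger_force: 0.0
```

```bash
python3 plate.py w2
```

```text
outer 508.4 98.2 [ 50.6 121.5] deg 166.9 (272, 108, 93, 196)
hole 544.2 90.0 [29. 29.] deg 122.6 (293, 126, 53, 53)
outer 568.2 269.6 [ 57.3 117.7] deg 179.8 (0, 64, 96, 200)
hole 535.8 268.6 [29.4 22.7] deg 12.9 (8, 213, 49, 42)
[0.4952848  0.10012137 0.03987837] x deg -13.167537947878873 [ 1.98193804e-03  2.27320969e-04 -9.99998010e-01]
```

View pics/w2.png

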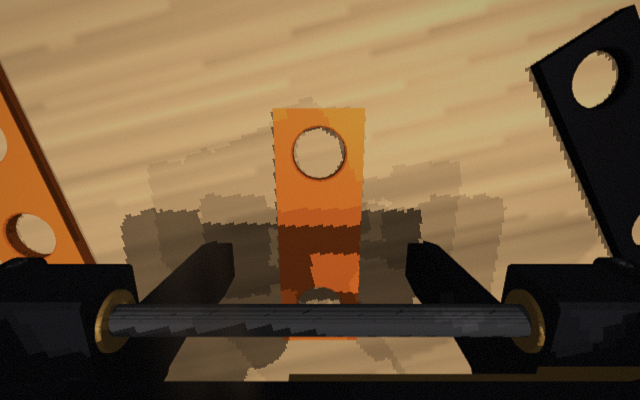

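The wide plate lies centred between the fingers, near hole at (319,152) px; this gives its centre as (495.5, 101.2) mm. I'll descend and grip.

Emit:
{"name": "step_arm", "arguments": {"increments": [[[0, 0.1, -1], [0, 0, 0]], [[0, 0, -1], [0, 0, 0]], [[0, 0, -0.8], [0, 0, 0]], [[0, 0, -0.4], [0, 0, 0]], [[0, 0, -0.3], [0, 0, 0]], [[0, 0, 0], [0, 0, 0]], [[0, 0, 0], [0, 0, 0]], [[0, 0, 0], [0, 0, 0]], [[0, 0, 0], [0, 0, 0]], [[0, 0, 0], [0, 0, 0]]]}}

```text
clock: 4.2
tool_pos: [0.4947, 0.1013, 0.0039]
eef_rot: [0.993, -0.114, 0.0, -0.0]
contact_force: [0.2, 0.1, 0.4]
opening: 1.0
finger_force: 0.0
```

Emit:
{"name": "step_arm", "arguments": {"increments": [[[0, 0, 0], [0, 0, 0]], [[0, 0, 0], [0, 0, 0]], [[0, 0, 0], [0, 0, 0]], [[0, 0, 0], [0, 0, 0]], [[0, 0, 0], [0, 0, 0]], [[0, 0, 0], [0, 0, 0]], [[0, 0, 0], [0, 0, 0]], [[0, 0, 0], [0, 0, 0]], [[0, 0, 0], [0, 0, 0]], [[0, 0, 0], [0, 0, 0]]], "fingers": 0, "grip_force": 25}}

```text
clock: 5.2
tool_pos: [0.4945, 0.1012, 0.0037]
eef_rot: [0.993, -0.114, -0.0, 0.0]
contact_force: [-0.9, -0.7, -0.1]
opening: 0.561
finger_force: 25.0
```

Emit:
{"name": "step_arm", "arguments": {"increments": [[[0, 0, 2], [0, 0, 0]], [[0, 0, 4], [0, 0, 0]], [[0, 0, 4], [0, 0, 0]], [[0, 0, 4], [0, 0, 0]], [[0, -1, 2], [0, 0, 2]], [[0, -3, 0], [0, 0, 2]], [[0, -3, 0], [0, 0, 2]], [[0, -3, 0], [0, 0, 2]], [[0, -3, 0], [0, 0, 2]], [[0, -3, 0], [0, 0, 2]]]}}

```text
clock: 6.2
tool_pos: [0.4942, -0.0598, 0.1637]
eef_rot: [1.0, -0.009, -0.0, 0.0]
contact_force: [-0.1, 0.1, -0.4]
opening: 0.562
finger_force: 25.0
```

Emit:
{"name": "step_arm", "arguments": {"increments": [[[0.1, -3, 0], [0, 0, 2]], [[0.1, -3, 0], [0, 0, 2]], [[0.1, -3, 0], [0, 0, 2]], [[0.1, -3, 0], [0, 0, 2]], [[0.1, -3, 0], [0, 0, 2]], [[0.1, -3, 0], [0, 0, 2]], [[0.1, -3, 0], [0, 0, 2]], [[0, -3, 0], [0, 0, 2]], [[0, 0, 0], [0, 0, 1.1]], [[0, 0, 0], [0, 0, 0]]]}}

```text
clock: 7.2
tool_pos: [0.5009, -0.299, 0.1633]
eef_rot: [0.99, 0.138, -0.0, -0.0]
contact_force: [0.9, 1.1, -0.7]
opening: 0.56
finger_force: 25.0
```

```bash
cat > jig.py <<'E'
from h import *
from scipy.spatial.transform import Rotation as Ro
import sys
p,d,c=snap("wrist"); save(sys.argv[1],p); np.savez("w.npz",p=p,d=d,**c)
hsv=cv2.cvtColor(p,cv2.COLOR_RGB2HSV)
for nm,lo,hi,zs in(("blue",(105,120,40),(125,255,255),.03),):
    m=cv2.inRange(hsv,lo,hi)
    cs,h=cv2.findContours(m,cv2.RETR_EXTERNAL,cv2.CHAIN_APPROX_NONE)
    for k in cs:
        if cv2.contourArea(k)<600: continue
        X=ray(c,k[:,0],zs)
        (x,y),wh,a=cv2.minAreaRect((X[:,:2]*1000).astype(np.float32))
        B=cv2.boxPoints(((x,y),wh,a)); e=max([B[1]-B[0],B[2]-B[1]],key=np.linalg.norm)
        print(nm,round(x,1),round(y,1),np.round(wh,1),"deg",round(np.degrees(np.arctan2(e[1],e[0]))%180,1),cv2.boundingRect(k))
s=r.get_state();M=Ro.from_quat(s["eef_rot"]).as_matrix();print(s["tool_pos"],"x deg",np.degrees(np.arctan2(M[1,0],M[0,0])),M[:,2],s["opening"],s["finger_force"])
E
python3 jig.py w3
```

```text
blue 535.1 -289.6 [40.8 38.7] deg 14.9 (299, 130, 45, 47)
blue 612.2 -267.4 [76.9 39.3] deg 15.8 (296, 0, 50, 105)
[ 0.50128162 -0.29773666  0.16343793] x deg 15.955911861379846 [-5.81424963e-04  1.23399099e-03 -9.99999070e-01] 0.5606853208902549 24.999769628047943
```

View pics/w3.png

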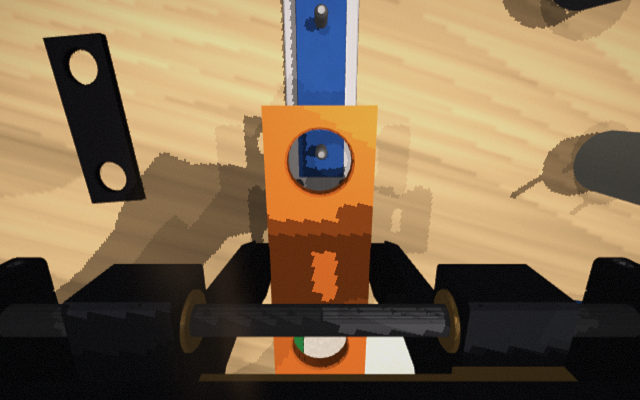

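The held plate shows its far hole at about (320,160) px. The near pin tip shows through it at (321,153), and the far pin tip is at (321,8).

```bash
python3 - <<'E'
from h import *
w=np.load("w.npz");c={k:w[k] for k in("fov_y","cx","cy","R","t")};p=w["p"]
hsv=cv2.cvtColor(p,cv2.COLOR_RGB2HSV)
g=cv2.inRange(hsv,(0,0,110),(180,60,255))
pins=[]
for (x0,y0,x1,y1) in((310,0,332,22),(311,143,331,163)):
    ys,xs=np.nonzero(g[y0:y1,x0:x1]); uv=[xs.mean()+x0,ys.mean()+y0]; P=ray(c,uv,.062)[0]; pins.append(P); print("pin",uv,len(xs),xs.min()+x0,xs.max()+x0,ys.min()+y0,ys.max()+y0,P*1000)
v=pins[0]-pins[1];print("dist",np.linalg.norm(v),np.degrees(np.arctan2(v[1],v[0])),"mid",(pins[0]+pins[1])[:2]/2)
a=cv2.inRange(hsv,(8,140,40),(25,255,255))
cs,_=cv2.findContours(255-a,cv2.RETR_LIST,cv2.CHAIN_APPROX_NONE)
for k in cs:
    if 1000<cv2.contourArea(k)<6000 :
        P=ray(c,k[:,0],.1677)*1000; (x,y),rr=cv2.minEnclosingCircle(P[:,:2].astype(np.float32)); print("hole",cv2.boundingRect(k),x,y,rr,cv2.fitEllipse(P[:,:2].astype(np.float32)))
k=max(cv2.findContours(a[100:240],cv2.RETR_EXTERNAL,cv2.CHAIN_APPROX_NONE)[0],key=cv2.contourArea)[:,0]+[0,100]
for s in(0,1):  # side edges
    e=np.array([ (k[k[:,1]==v,0].min() if s==0 else k[k[:,1]==v,0].max(),v) for v in range(112,205)])
    P=ray(c,e,.1677); l=cv2.fitLine(P[:,:2].astype(np.float32),cv2.DIST_HUBER,0,.01,.01).ravel(); print("edge",np.degrees(np.arctan2(l[1],l[0]))%180,l[2:])
E
```

```text
pin [np.float64(321.17857142857144), np.float64(8.946428571428571)] 56 318 325 5 13 [ 635.3106803 -261.2357126   62.       ]
pin [np.float64(321.1162790697674), np.float64(154.11627906976744)] 43 318 324 151 157 [ 539.00962376 -288.60560548   62.        ]
dist 0.10011495656198971 15.865773262978953 mid [ 0.58716015 -0.27492066]
hole (288, 129, 64, 62) 550.242919921875 -284.22509765625 14.277101516723633 ((550.3758544921875, -284.1715087890625), (27.669456481933594, 28.18720245361328), 22.27846908569336)
edge 15.665702 [ 0.54402137 -0.2599679 ]
edge 16.20753 [ 0.5568214  -0.30800793]
```

Emit:
{"name": "step_arm", "arguments": {"increments": [[[1, 0.3, 0], [0, 0, 0]], [[2, 0.5, 0], [0, 0, 0]], [[2, 0.6, 0], [0, 0, 0]], [[2, 0.5, 0], [0, 0, 0]], [[1.5, 0.4, 0], [0, 0, 0]], [[0, 0, -3], [0, 0, 0]], [[0, 0, -3], [0, 0, 0]], [[0, 0, -1], [0, 0, 0]], [[0, 0, 0], [0, 0, 0]], [[0, 0, 0], [0, 0, 0]]]}}

```text
clock: 8.25
tool_pos: [0.5876, -0.2752, 0.0947]
eef_rot: [0.99, 0.139, 0.001, 0.0]
contact_force: [0.3, 0.1, -1.0]
opening: 0.558
finger_force: 25.0
```

```bash
python3 jig.py w4
```

```text
blue 626.6 -263.3 [39.6 39.3] deg 15.9 (290, 130, 60, 60)
[ 0.58786532 -0.27563237  0.09523188] x deg 15.97498357384 [ 2.61204192e-03 -7.99353737e-04 -9.99996269e-01] 0.5595769113182358 24.999706149101257
```

View pics/w4.png

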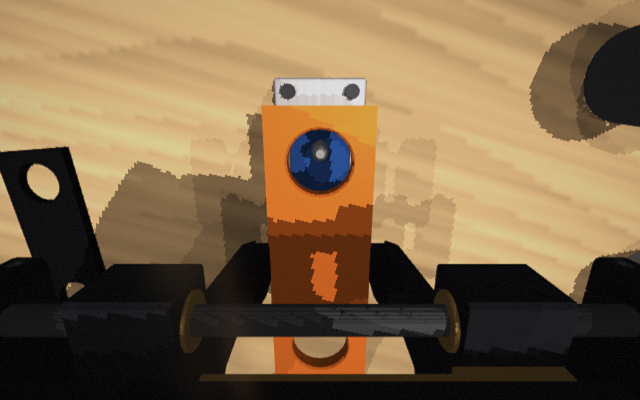

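The far pin tip shows centred in the hole at (320,153) px. Descending.

Emit:
{"name": "step_arm", "arguments": {"increments": [[[-0.1, 0.1, -1], [0, 0, 0]], [[0, 0, -1], [0, 0, 0]], [[0, 0, -1], [0, 0, 0]], [[0, 0, -0.6], [0, 0, 0]], [[0, 0, -0.6], [0, 0, 0]], [[0, 0, -0.5], [0, 0, 0]], [[0, 0, -0.5], [0, 0, 0]], [[0, 0, -0.4], [0, 0, 0]], [[0, 0, 0], [0, 0, 0]], [[0, 0, 0], [0, 0, 0]]]}}

```text
clock: 9.3
tool_pos: [0.5857, -0.2747, 0.0378]
eef_rot: [0.99, 0.139, 0.0, 0.0]
contact_force: [-0.7, 0.6, -1.2]
opening: 0.561
finger_force: 25.0
```

```bash
python3 jig.py w5; python3 -c "
from h import *
s=r.get_state();print(s['contact_force'],s['moment'])
p,d,c=snap('scene');q=proj(c,[.587,-.275,.034])[0].astype(int);print(q)
w=p[max(q[1]-70,0):q[1]+70,max(q[0]-100,0):q[0]+100];save('s5',cv2.resize(w,None,fx=3,fy=3))"
```

```text
blue 633.0 -260.0 [29.5 29.8] deg 151.9 (288, 130, 63, 61)
[ 0.58576498 -0.2747585   0.03798268] x deg 15.956713961088566 [ 4.81162694e-04 -2.38330741e-04 -9.99999856e-01] 0.5573038833731654 24.99964714050293
[-0.14520547  0.21117082 -1.0790856 ] [ 0.01858599  0.01306998 -0.01755883]
[196 194]
```

View pics/s5.png

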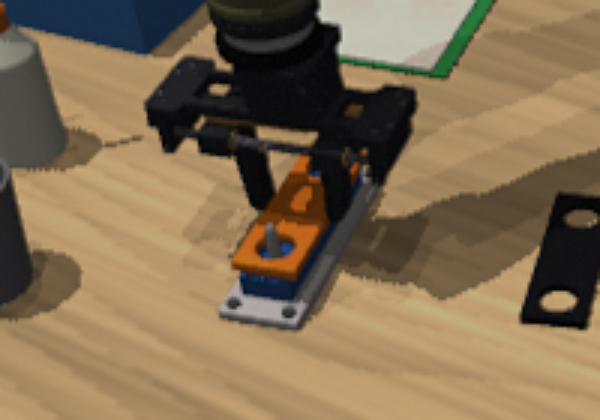

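The far pin pokes through its hole at (270,235) px in the crop, and the plate is about 4 mm above the seat. I'll lower 3 mm more and then release.

Emit:
{"name": "step_arm", "arguments": {"increments": [[[0, 0, -0.1], [0, 0, 0]], [[0, 0, -0.1], [0, 0, 0]], [[0, 0, -0.1], [0, 0, 0]], [[0, 0, 0], [0, 0, 0]], [[0, 0, 0], [0, 0, 0]], [[0, 0, 0], [0, 0, 0]], [[0, 0, 0], [0, 0, 0]], [[0, 0, 0], [0, 0, 0]], [[0, 0, 0], [0, 0, 0]], [[0, 0, 0], [0, 0, 0]]]}}

```text
clock: 10.4
tool_pos: [0.5856, -0.2747, 0.0347]
eef_rot: [0.99, 0.139, 0.0, 0.0]
contact_force: [-0.3, 0.0, -0.9]
opening: 0.559
finger_force: 25.0
```

Emit:
{"name": "step_arm", "arguments": {"increments": [[[0, 0, 0], [0, 0, 0]], [[0, 0, 0], [0, 0, 0]], [[0, 0, 0], [0, 0, 0]], [[0, 0, 0], [0, 0, 0]], [[0, 0, 0], [0, 0, 0]], [[0, 0, 0], [0, 0, 0]], [[0, 0, 0], [0, 0, 0]], [[0, 0, 0], [0, 0, 0]], [[0, 0, 0], [0, 0, 0]], [[0, 0, 0], [0, 0, 0]]], "fingers": 1}}

```text
clock: 11.4
tool_pos: [0.5856, -0.2747, 0.0347]
eef_rot: [0.99, 0.139, 0.0, 0.0]
contact_force: [1.1, -0.0, 0.1]
opening: 0.996
finger_force: 0.0
```

Emit:
{"name": "step_arm", "arguments": {"increments": [[[0, 0, 1], [0, 0, 0]], [[0, 0, 2], [0, 0, 0]], [[0, 0, 3], [0, 0, 0]], [[0, 0, 4], [0, 0, 0]], [[0, 0, 4], [0, 0, 0]], [[-2, 0, 2], [0, 0, 0]], [[-3, 0, 0], [0, 0, 0]], [[-3, 0, 0], [0, 0, 0]], [[-1, 0, 0], [0, 0, 0]], [[0, 0, 0], [0, 0, 0]]]}}

```text
clock: 12.4
tool_pos: [0.4945, -0.2752, 0.1954]
eef_rot: [0.99, 0.138, -0.0, 0.0]
contact_force: [0.5, 0.1, 0.1]
opening: 0.999
finger_force: 0.0
```

```bash
python3 plate.py w6; python3 -c "
from h import *
p,d,c=snap('scene');q=proj(c,[.587,-.275,.034])[0].astype(int)
w=p[max(q[1]-70,0):q[1]+70,max(q[0]-100,0):q[0]+100];a=cv2.resize(w,None,fx=3,fy=3)
b=cv2.imread('pics/w6.png')[:,:,::-1]; b=cv2.resize(b[:170,200:440],None,fx=1,fy=1)
o=np.zeros((595,600,3),np.uint8);o[:420]=a;o[422:592,:240]=b;save('s6',o)"
```

```text
outer 586.7 -276.1 [162.5  54.7] deg 15.8 (319, 0, 59, 174)
hole 535.1 -290.3 [33.6 33.6] deg 61.8 (328, 130, 34, 34)
hole 639.7 -260.4 [32.4 34.2] deg 105.8 (329, 12, 37, 39)
[ 0.49636386 -0.27486034  0.19538211] x deg 15.944099905499895 [ 1.70916535e-03 -4.53957026e-04 -9.99998436e-01]
```

View pics/s6.png

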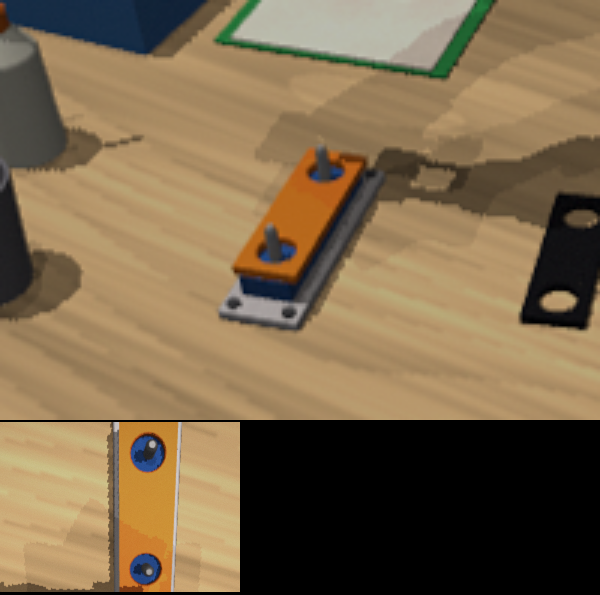

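The plate lies flat on the jig with both pins through its holes, at (275,245) and (323,165) px, and the gripper is clear.

```bash
python3 -c "
from plant import r
print(r.finish_job())"
```

```text
the job is handed in; nothing more can be done
None
```

The amber plate with the 100 mm hole spacing is lying flat on the jig with a pin through each hole, the other two plates were not touched, and the job was handed in at about 12.5 s.

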